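# Kit the cylinder rebuild caddy

## Task

Collect the repair kit for the clamped carriage into the caddy: stand both brass push-in fittings (the ones with blue collars) in the blue cup, the orange bumper in the white cup and the blackened pivot pin in the yellow cup, each upright on the floor of its cup. Leave the plain brass plug, the bronze pin and the black bumper standing where they are; they do not belong to the kit.

Things in the scene. Friction and masses are not known exactly. Their poses are not given: they have to be found in the camera images.
- fitting_a: Brass push-in fitting with a BLUE collar round a black bore on top, 50 mm tall, about 90 g: threaded foot 22 mm diameter (to 10 mm up), hexagon 31 mm across corners (to 18 mm), round body 24 mm (to 43 mm), collar 23 mm (to 50 mm). The two fittings are alike. Loose, upright on the bench at the start. Origin at the centre of its underside, z up its axis; round, so yaw does not matter. 
- fitting_b: Brass push-in fitting with a BLUE collar round a black bore on top, 50 mm tall, about 90 g: threaded foot 22 mm diameter (to 10 mm up), hexagon 31 mm across corners (to 18 mm), round body 24 mm (to 43 mm), collar 23 mm (to 50 mm). The two fittings are alike. Loose, upright on the bench at the start. Origin at the centre of its underside, z up its axis; round, so yaw does not matter. 
- bumper_orange: Orange polyurethane bumper, a plain round block 42 mm diameter and 32 mm tall with a small grey disc in the middle of its top. About 50 g. Loose, upright on the bench at the start. Origin at the centre of its underside, z up its axis; round, so yaw does not matter. 
- pin_black: Blackened steel pivot pin: 30 mm diameter head, 8 mm thick, standing on that head with the 16 mm diameter shank upward, 56 mm tall in all. About 100 g. Loose, upright on the bench at the start. Origin at the centre of its underside, z up its axis; round, so yaw does not matter. 
- plug_brass: Look-alike, to be left: plain brass blanking plug, the same 50 mm tall threaded and hexagonal shape as the fittings but brass all over, with no blue collar. Loose, upright on the bench at the start. Origin at the centre of its underside, z up its axis; round, so yaw does not matter. 
- pin_bronze: Look-alike, to be left: reddish bronze pin, same shape as the black one: 30 mm diameter head, 8 mm thick, standing on that head with the 16 mm diameter shank upward, 56 mm tall in all. About 100 g. Loose, upright on the bench at the start. Origin at the centre of its underside, z up its axis; round, so yaw does not matter. 
- bumper_black: Look-alike, to be left: worn black rubber bumper, a plain round block 42 mm diameter and 32 mm tall with a small grey disc in the middle of its top. About 50 g. Loose, upright on the bench at the start. Origin at the centre of its underside, z up its axis; round, so yaw does not matter. 
- cup_blue: Blue open cup of the caddy, for both fittings side by side along y. Inside 64 x 94 mm (x by y), outside 70 x 100 x 18 mm high, walls and floor 3 mm. Origin at the centre of its underside, 3 mm above the bench (inner floor at 6 mm, rim at 21 mm); x along the short side, y along the long side. Fixed in the caddy. The order of the three cups changes.
- cup_white: White open cup of the caddy, for the orange bumper. Inside 64 x 94 mm (x by y), outside 70 x 100 x 18 mm high, walls and floor 3 mm. Origin at the centre of its underside, 3 mm above the bench (inner floor at 6 mm, rim at 21 mm); x along the short side, y along the long side. Fixed in the caddy. The three cups stand in a row along y, 104 mm apart.
- cup_yellow: Yellow open cup of the caddy, for the black pin. Inside 64 x 94 mm (x by y), outside 70 x 100 x 18 mm high, walls and floor 3 mm. Origin at the centre of its underside, 3 mm above the bench (inner floor at 6 mm, rim at 21 mm); x along the short side, y along the long side. Fixed in the caddy. The caddy is a 84 x 328 mm tray, rim 12 mm high, with 22 mm high handles to 182 mm each way along y.
Things that resemble listed ones, but are neither listed nor needed, are in the scene too. Several things have the shape of the cup_white; the one meant has the colours described above. Several things look just like the cup_blue: the one meant starts nearest to the robot's base.

How it is judged (in metres and radians):
At the end, for the whole second after the job is handed in: Both blue-collared fittings stand in the blue cup, the orange bumper in the white, the black pin in the yellow: inside the walls, foot within 4 mm of the cup floor, upright within 0.15 rad, at rest. Plug, bronze pin and black bumper within 20 mm of their start and upright (x of fitting_a in the frame of cup_blue between -0.022 and 0.022 m and y of fitting_a in the frame of cup_blue between -0.037 and 0.037 m and z of each of fitting_a, fitting_b in the frame of cup_blue below 0.007 m and angle between each of fitting_a, fitting_b, bumper_orange, pin_black, plug_brass, pin_bronze, bumper_black's own z axis and vertical below 0.15 rad and linear speed of each of fitting_a, fitting_b, bumper_orange, pin_black below 0.02 m/s and angular speed of each of fitting_a, fitting_b, bumper_orange, pin_black below 0.2 rad/s and x of fitting_b in the frame of cup_blue between -0.022 and 0.022 m and y of fitting_b in the frame of cup_blue between -0.037 and 0.037 m and x of bumper_orange in the frame of cup_white between -0.014 and 0.014 m and y of bumper_orange in the frame of cup_white between -0.029 and 0.029 m and z of bumper_orange in the frame of cup_white below 0.007 m and x of pin_black in the frame of cup_yellow between -0.02 and 0.02 m and y of pin_black in the frame of cup_yellow between -0.035 and 0.035 m and z of pin_black in the frame of cup_yellow below 0.007 m and distance of each of plug_brass, pin_bronze, bumper_black from where it was at the start of the episode below 0.02 m); the robot touches nothing.
It fails at once if a look-alike (plug_brass) is shifted by more than 20 mm, lifted or knocked over (distance of plug_brass from where it was at the start of the episode above 0.02 m or angle between plug_brass's own z axis and vertical above 0.5 rad).
It fails at once if a look-alike (pin_bronze) is shifted by more than 20 mm, lifted or knocked over (distance of pin_bronze from where it was at the start of the episode above 0.02 m or angle between pin_bronze's own z axis and vertical above 0.5 rad).
It fails at once if a look-alike (bumper_black) is shifted by more than 20 mm, lifted or knocked over (distance of bumper_black from where it was at the start of the episode above 0.02 m or angle between bumper_black's own z axis and vertical above 0.5 rad).
It also fails if it takes over 104 s, if anything falls off the work surface, if the arm or the gripper's body presses on something with over 40 N, if the wrist force passes 120 N, or if a joint passes its speed limit or range.

## Robot

A 6-joint arm with a two-finger parallel gripper is mounted at the origin on the work surface. World frame = base frame: x ahead of the robot, y to its left, z up, the work surface at z = 0. Lengths are in m, angles in degrees, forces in N, time in s.
With the tool pointing down it reaches from about 0.275 to 0.725 m from the base axis. Payload 5.6 kg.
Tool frame: the origin (TCP) lies midway between the tips of the shut fingers; the grasp point (between the pads) lies 19 mm behind it; z points along the fingers, y is the line along which they close (so a half turn about z gives the same grasp; the last joint's range is limited). The gripper opens to 85 mm and grips with 20 to 120 N. Pads are 22 mm wide; open, the fingers measure 114 mm over their backs; the gripper's body (76 mm by 85 mm) begins 54 mm behind the grasp point. The pads swing forward as they close: fully open they stand 13 mm farther back than shut.
Start: joints at [93.197, 14.616, 6.199, 0, -81.583, -16.306], TCP at [0.125, 0.536, 0.231] pointing down, gripper open.
Joint ranges: [-168.99, 168.99], [-69.2, 112.95], [-62.41, 85.93], [-164.36, 98.24], [-168.68, -3.75], [-174.98, 174.98]. Speed limits (degrees/s): [147.25, 147.25, 180, 180, 180, 180].

## Interface

Orientations are given as a 3x3 rotation matrix whose columns are the frame's x, y, z axes.
In Python, from workcell import telemetry, capture, arm gives the robot as it stands. The module is installed in compiled form; this text tells all that it offers.
- The arm moves only by the tool jog_arm, never from a script. Its argument "commands" is a list of rows, each an object of numbers: "x", "y", "z": the shift along the world's x, y, z in m; "twist": the turn about the world's z in degrees. A call has 1 to 20 rows; each row shifts and turns the commanded pose from where the row before left it; what a row does not reach is not made up. A row lasts 1/10 s, in which the tool goes at most 50 mm and 8.59 degrees, less where a joint would pass 70% of its speed; a pose out of reach is approached as far as the arm can. A call with a gripper value outside its range is refused whole. "fingers" is the finger opening in m, from 0 to 0.0854, set as the call begins (left out, the last holds). The fingers move at their own pace and stop on an object; "newtons" is the grip in N (left out, the last holds). Time passes only in rows, so rows that do not move let the fingers close. It gives the time, the measured TCP pose, the force, the opening and the grip force at its end, in the units of the state.
- telemetry.get_obs(): the state, without advancing time (a new reading comes with each control period).
- capture(name): name is "scene" or "top"; returns a dict with "frame" (400x640x3 uint8, blue, green, red), "z_map" (400x640 float32, m along the optical axis (not along the pixel's ray), 0 where there is no reading), "fovy" (degrees; the focal length in pixels is half the picture's height over the tangent of half this angle, whatever the lens; pixels are square), "cx", "cy" (the principal point, pixels), "camera_from_world" (4x4, takes a point from world to camera coordinates). Camera axes: x right, y up, looking along -z (the intrinsics and any distortion apply to the point x, -y, -z); pixel columns grow to the right and rows downward; lengths in m; the calibration is good to about 2 mm. A picture is of the moment at which its call begins.
- arm.close_job(): hands the job in; it is judged then, once.
The state is a dict: "time": time; "q": joint angles; "joint_vel": joint speeds; "joint_torque": joint torques, N m; "tcp_pos": TCP position; "tool_rot": TCP orientation; "ft_force": force on the tool from outside, world axes, zero at the start; "ft_torque": the same for the moment, N m; "gripper_width": finger opening in m; "grasp_force": force on a finger pad.
Only numpy, scipy, OpenCV 4.12 (cv2) and the standard library are available. Lean on these libraries where they do the work, as an engineer would, in place of code of your own. Each camera call takes 0.05 s, during which the arm holds its last target. There are 200 camera calls.

## Working session

There is one attempt and no reset: what is moved stays moved. The work goes in short steps, Python scripts to look and compute and a tool call to move; the robot and the scene stay as the last step left them, time stands still between calls to the robot, and variables do not carry over. Pictures are saved under pics/ and viewed, at most 14 in all, crops included, and the job is handed in when it is done.

Besides the shell and the picture viewer there is one more tool, called after "Call:" by a JSON object that holds its "name" and its "arguments". jog_arm: Moves the arm, as the interface text tells. Its arguments: {"type":"object","properties":{"commands":{"type":"array"},"fingers":{"type":"number"},"newtons":{"type":"number"}},"required":["commands"]}

```bash
mkdir -p pics
cat > h.py <<'E'
import numpy as np, cv2
from workcell import telemetry, capture, arm
def cap(n):
    c=capture(n); h,w=c['z_map'].shape
    f=h/2/np.tan(np.radians(c['fovy'])/2)
    v,u=np.mgrid[:h,:w]; z=c['z_map']
    P=np.stack([(u-c['cx'])/f*z,-(v-c['cy'])/f*z,-z,np.ones_like(z)],-1)
    W=(P@np.linalg.inv(c['camera_from_world']).T)[...,:3]
    W[z==0]=np.nan
    return c,W
E
python3 - <<'E'
from h import *
for n in('top','scene'):
    c,W=cap(n); cv2.imwrite(f'pics/{n}0.png',c['frame']); np.savez(f'{n}0.npz',W=W,f=c['frame'])
    print(n,c['fovy'],c['cx'],c['cy'],c.keys()); print(c['camera_from_world'].round(3))
    print(np.nanmedian(W[...,2]))
o=telemetry.get_obs(); print(o['time'],o['tcp_pos'],o['tool_rot'],o['gripper_width'])
E
```

```text
top 42.16302136934764 317.48228204918297 197.53590146029418 dict_keys(['frame', 'z_map', 'fovy', 'cx', 'cy', 'camera_from_world'])
[[ 0.024 -1.    -0.008  0.004]
 [ 0.997  0.023  0.076 -0.569]
 [-0.076 -0.01   0.997 -1.414]
 [ 0.     0.     0.     1.   ]]
-0.001576553580094897
scene 57.14892939333836 316.550003912736 196.67638751917517 dict_keys(['frame', 'z_map', 'fovy', 'cx', 'cy', 'camera_from_world'])
[[-0.514  0.858 -0.023  0.276]
 [-0.526 -0.294  0.798  0.281]
 [ 0.678  0.422  0.602 -1.255]
 [ 0.     0.     0.     1.   ]]
0.0007645599999195896
0.1 [0.12458604 0.53524293 0.23049053] [[ 9.73935546e-01 -2.26824724e-01 -3.09503056e-04]
 [-2.26824921e-01 -9.73934100e-01 -1.68039005e-03]
 [ 7.97184294e-05  1.70679461e-03 -9.99998540e-01]] 0.08536237709506299
```

View pics/top0.png

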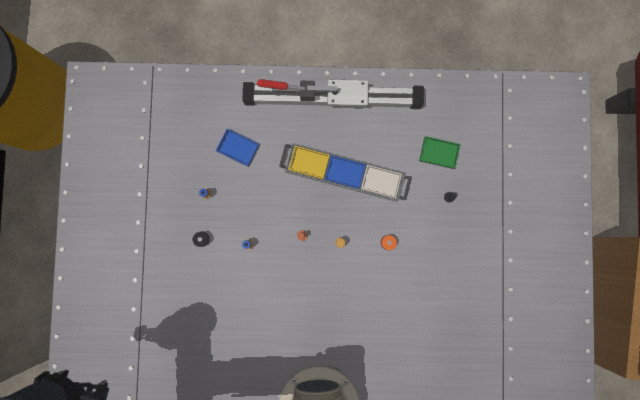

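View pics/scene0.png

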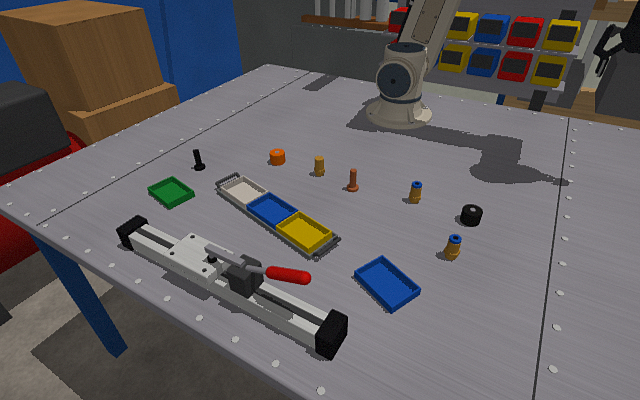

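The top view shows the caddy at the centre: yellow cup (310,162), blue (346,171), white (383,181). A loose blue tray is at (238,148) and a green one at (440,152). Fittings with blue collars are at (203,192) and (247,244), the orange bumper at (389,242) and the black pin at (449,197). To be left alone: black bumper (201,239), bronze pin (302,235), plain brass plug (341,242).

Next I measure the object tops and cups in both cameras.

```bash
cat > m.py <<'E'
from h import *
seeds=dict(fa=(203,192,.05),fb=(247,244,.05),bronze=(302,235,.056),plug=(341,242,.05),orange=(389,242,.032),pin=(449,197,.056),blackb=(201,239,.032))
T=np.load('top0.npz'); S=np.load('scene0.npz')
def comps(D):
    W=D['W']; m=((W[...,2]>.012)&(W[...,2]<.3)&(W[...,0]>.15)&(W[...,0]<.9)&(abs(W[...,1])<.6)).astype('u1')
    return W,cv2.connectedComponents(m)[1]
WT,L=comps(T); WS,LS=comps(S)
for k,(u,v,h) in seeds.items():
    l=L[v-3:v+4,u-3:u+4]; l=np.bincount(l[l>0]).argmax()
    p=WT[L==l]; t=p[p[:,2]>h-.008]; c=(t.min(0)+t.max(0))/2
    q=WS[(np.hypot(WS[...,0]-c[0],WS[...,1]-c[1])<.03)&(WS[...,2]>h-.006)&(WS[...,2]<h+.01)]
    print(k,len(p),len(t),c.round(4),'mean',t.mean(0).round(4),'ext',np.ptp(t,axis=0).round(3),'| scene',len(q),((q.min(0)+q.max(0))/2).round(4),np.ptp(q,axis=0).round(3))
hsv=cv2.cvtColor(T['f'],cv2.COLOR_BGR2HSV)
for k,(u,v) in dict(yellow=(310,162),blue=(346,171),white=(383,181),loose=(238,148)).items():
    m=np.zeros((402,642),'u1'); im=T['f'].copy()
    cv2.floodFill(im,m,(u,v),0,(14,)*3,(14,)*3,4|cv2.FLOODFILL_FIXED_RANGE|cv2.FLOODFILL_MASK_ONLY|255<<8)
    p=WT[m[1:-1,1:-1]>0]; p=p[np.isfinite(p[:,0])&(p[:,2]<.012)]
    r=cv2.minAreaRect((p[:,:2]*1000).astype('f4')); print(k,len(p),np.round(r[0],1),np.round(r[1],1),round(r[2],1),'z',np.median(p[:,2]).round(4),'base d',round(np.hypot(*r[0])))
t=cv2.resize(T['f'][120:270,180:480],None,fx=2.6,fy=2.6,interpolation=cv2.INTER_CUBIC); cv2.imwrite('pics/crop1.png',t)
E
python3 m.py
```

```text
fa 98 62 [0.5746 0.3291 0.0503] mean [0.5747 0.3284 0.0492] ext [0.023 0.023 0.016] | scene 104 [0.5735 0.329  0.0486] [0.024 0.022 0.007]
fb 89 61 [0.4368 0.2074 0.0487] mean [0.4369 0.2068 0.0494] ext [0.022 0.022 0.012] | scene 67 [0.4357 0.2073 0.0486] [0.024 0.022 0.008]
bronze 30 26 [0.4658 0.0576 0.0559] mean [0.465  0.0584 0.0555] ext [0.013 0.014 0.009] | scene 33 [0.4635 0.0582 0.0545] [0.015 0.015 0.009]
plug 83 60 [ 0.4482 -0.0466  0.0494] mean [ 0.4479 -0.0473  0.0498] ext [0.022 0.022 0.013] | scene 54 [ 0.4476 -0.0466  0.0485] [0.024 0.023 0.008]
orange 193 184 [ 0.4513 -0.1797  0.0331] mean [ 0.451  -0.1799  0.032 ] ext [0.038 0.04  0.017] | scene 122 [ 0.4498 -0.1788  0.0307] [0.041 0.043 0.009]
pin 55 31 [ 0.5803 -0.3493  0.0558] mean [ 0.5808 -0.3489  0.0552] ext [0.014 0.015 0.013] | scene 26 [ 0.5808 -0.3483  0.0551] [0.013 0.013 0.008]
blackb 199 185 [0.4471 0.3363 0.0324] mean [0.4475 0.336  0.0316] ext [0.038 0.04  0.016] | scene 225 [0.4468 0.337  0.0303] [0.043 0.041 0.008]
yellow 636 [669.2  42.9] [90.2 60.4] 76.0 z 0.0059 base d 671
blue 649 [644.8 -58.4] [90.9 60.1] 76.3 z 0.0057 base d 647
white 647 [ 620.  -159.2] [90.1 60.7] 75.2 z 0.0057 base d 640
loose 627 [708.3 247. ] [87.7 59.3] 65.0 z 0.0027 base d 750
```

View pics/crop1.png

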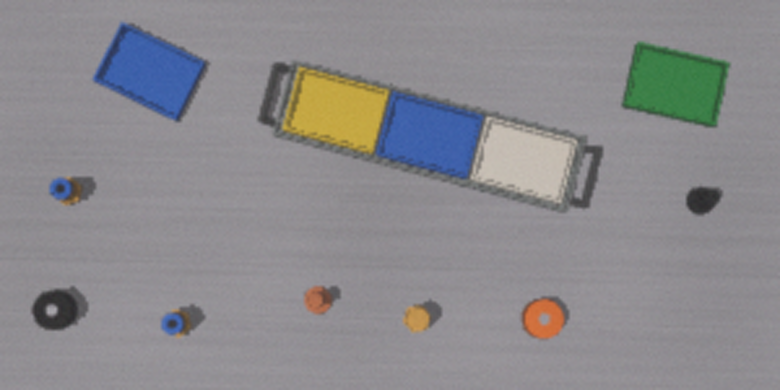

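Top and scene cameras agree within 2 mm, and heights and diameters match the listed sizes.

- **Blue cup:** the candidates are (346,171) in the caddy, 0.647 m from the base, and (238,148) loose, 0.750 m. The one meant is the caddy cup: it is nearest and its floor is at 6 mm.
- **White cup:** (383,181) is the only white one; the tray at (440,152) is green.
- **Fittings:** (203,192) and (247,244) have blue collars with a black bore. (341,242) is all brass, so it is the plug.
- **Pins:** (449,197) is black and (302,235) is bronze.

The crop confirms these. I start moving towards fitting_b.

Call:
{"name": "jog_arm", "arguments": {"commands": [{"x": 0.026, "y": -0.0273, "z": -0.0083}, {"x": 0.026, "y": -0.0273, "z": -0.0083}, {"x": 0.026, "y": -0.0273, "z": -0.0083}, {"x": 0.026, "y": -0.0273, "z": -0.0083}, {"x": 0.026, "y": -0.0273, "z": -0.0083}, {"x": 0.026, "y": -0.0273, "z": -0.0083}, {"x": 0.026, "y": -0.0273, "z": -0.0083}, {"x": 0.026, "y": -0.0273, "z": -0.0083}, {"x": 0.026, "y": -0.0273, "z": -0.0083}, {"x": 0.026, "y": -0.0273, "z": -0.0083}, {"x": 0.026, "y": -0.0273, "z": -0.0083}, {"x": 0.026, "y": -0.0273, "z": -0.0083}, {"x": 0}, {"x": 0}], "fingers": 0.06, "newtons": 40}}

```text
$.commands[0]: bad value
```

```bash
python3 -c "
from h import *
o=telemetry.get_obs();print(o)"
```

```text
{'time': 0.1, 'q': array([ 9.31982945e+01,  1.46489877e+01,  6.13748543e+00, -2.33284239e-02,
       -8.15836384e+01, -1.63050781e+01]), 'joint_vel': array([-0.04034196, -0.15315391,  0.17798296, -0.02818135,  0.04003896,
       -0.03321318]), 'joint_torque': array([-3.30140727e-03, -3.87598050e+01,  2.38475221e+01,  5.37790507e+00,
       -3.74276729e-03,  5.45453815e-06]), 'tcp_pos': array([0.12458604, 0.53524293, 0.23049053]), 'tool_rot': array([[ 9.73935546e-01, -2.26824724e-01, -3.09503056e-04],
       [-2.26824921e-01, -9.73934100e-01, -1.68039005e-03],
       [ 7.97184294e-05,  1.70679461e-03, -9.99998540e-01]]), 'ft_force': array([ 0.29416841, -0.16086166, -0.03504905]), 'ft_torque': array([-0.01539464,  0.01072617,  0.00245896]), 'grasp_force': 0.0, 'gripper_width': 0.08536237709506299}
```

The row was refused, so each row probably needs all four keys.

Call:
{"name": "jog_arm", "arguments": {"commands": [{"x": 0.026, "y": -0.0273, "z": -0.0083, "twist": 0}, {"x": 0.026, "y": -0.0273, "z": -0.0083, "twist": 0}, {"x": 0.026, "y": -0.0273, "z": -0.0083, "twist": 0}, {"x": 0.026, "y": -0.0273, "z": -0.0083, "twist": 0}, {"x": 0.026, "y": -0.0273, "z": -0.0083, "twist": 0}, {"x": 0.026, "y": -0.0273, "z": -0.0083, "twist": 0}, {"x": 0.026, "y": -0.0273, "z": -0.0083, "twist": 0}, {"x": 0.026, "y": -0.0273, "z": -0.0083, "twist": 0}, {"x": 0.026, "y": -0.0273, "z": -0.0083, "twist": 0}, {"x": 0.026, "y": -0.0273, "z": -0.0083, "twist": 0}, {"x": 0.026, "y": -0.0273, "z": -0.0083, "twist": 0}, {"x": 0.026, "y": -0.0273, "z": -0.0083, "twist": 0}, {"x": 0, "y": 0, "z": 0, "twist": 0}, {"x": 0, "y": 0, "z": 0, "twist": 0}], "fingers": 0.06, "newtons": 40}}

```text
time: 1.5
tcp_pos: [0.4367, 0.2072, 0.1311]
tool_rot: [[0.973, -0.229, -0.001], [-0.229, -0.973, -0.001], [-0.001, 0.001, -1.0]]
ft_force: [-0.8, 0.2, 1.6]
gripper_width: 0.0602
grasp_force: 0.0
```

```bash
python3 -c "
from h import *
o=telemetry.get_obs();print(o['time'],o['q'],o['tcp_pos'],o['tool_rot'],o['gripper_width'])"
```

```text
1.5 [ 4.39965370e+01  1.04389809e+01 -1.41986016e+01 -1.42505911e-02
 -6.54460515e+01  3.27716456e+01] [0.43674941 0.20719814 0.13106274] [[ 9.73427654e-01 -2.28991585e-01 -1.20720705e-03]
 [-2.28992669e-01 -9.73427775e-01 -8.51169575e-04]
 [-9.80218201e-04  1.10499357e-03 -9.99998909e-01]] 0.0601813903315982
```

Call:
{"name": "jog_arm", "arguments": {"commands": [{"x": 0, "y": 0, "z": -0.004, "twist": -8.2}, {"x": 0, "y": 0, "z": -0.004, "twist": -8.2}, {"x": 0, "y": 0, "z": -0.004, "twist": -8.2}, {"x": 0, "y": 0, "z": -0.004, "twist": -8.2}, {"x": 0, "y": 0, "z": -0.004, "twist": -8.2}, {"x": 0, "y": 0, "z": -0.004, "twist": -8.2}, {"x": 0, "y": 0, "z": -0.004, "twist": -8.2}, {"x": 0, "y": 0, "z": -0.004, "twist": -8.2}, {"x": 0, "y": 0, "z": -0.004, "twist": -8.2}, {"x": 0, "y": 0, "z": -0.004, "twist": -8.2}, {"x": 0, "y": 0, "z": -0.004, "twist": -8.2}, {"x": 0, "y": 0, "z": -0.015, "twist": 0}, {"x": 0, "y": 0, "z": -0.015, "twist": 0}, {"x": 0, "y": 0, "z": -0.015, "twist": 0}, {"x": 0, "y": 0, "z": -0.01, "twist": 0}, {"x": 0, "y": 0, "z": -0.01, "twist": 0}, {"x": 0, "y": 0, "z": 0, "twist": 0}, {"x": 0, "y": 0, "z": 0, "twist": 0}]}}

```text
time: 3.3
tcp_pos: [0.4368, 0.2084, 0.023]
tool_rot: [[-0.23, -0.973, 0.0], [-0.973, 0.23, 0.0], [-0.0, -0.0, -1.0]]
ft_force: [0.4, -0.2, 1.0]
gripper_width: 0.0602
grasp_force: 0.0
```

Call:
{"name": "jog_arm", "arguments": {"commands": [{"x": 0, "y": 0, "z": 0, "twist": 0}, {"x": 0, "y": 0, "z": 0, "twist": 0}, {"x": 0, "y": 0, "z": 0, "twist": 0}, {"x": 0, "y": 0, "z": 0, "twist": 0}, {"x": 0, "y": 0, "z": 0, "twist": 0}, {"x": 0, "y": 0, "z": 0, "twist": 0}, {"x": 0, "y": 0, "z": 0, "twist": 0}], "fingers": 0.01}}

```text
time: 4.0
tcp_pos: [0.4372, 0.2083, 0.0233]
tool_rot: [[-0.23, -0.973, 0.001], [-0.973, 0.23, 0.001], [-0.001, -0.001, -1.0]]
ft_force: [-1.0, -0.5, 5.4]
gripper_width: 0.0224
grasp_force: 39.3
```

Fitting gripped. Now I lift it and carry it to the far slot of the blue cup.

Call:
{"name": "jog_arm", "arguments": {"commands": [{"x": 0, "y": 0, "z": 0.02, "twist": 0}, {"x": 0, "y": 0, "z": 0.04, "twist": 0}, {"x": 0, "y": 0, "z": 0.03, "twist": 0}, {"x": 0.0225, "y": -0.032, "z": 0, "twist": 0}, {"x": 0.0225, "y": -0.032, "z": 0, "twist": 0}, {"x": 0.0225, "y": -0.032, "z": 0, "twist": 0}, {"x": 0.0225, "y": -0.032, "z": 0, "twist": 0}, {"x": 0.0225, "y": -0.032, "z": 0, "twist": 0}, {"x": 0.0225, "y": -0.032, "z": 0, "twist": 0}, {"x": 0.0225, "y": -0.032, "z": 0, "twist": 0}, {"x": 0.0225, "y": -0.032, "z": 0, "twist": 0}, {"x": 0.0225, "y": -0.032, "z": 0, "twist": 0}, {"x": 0, "y": 0, "z": 0, "twist": 0}, {"x": 0, "y": 0, "z": 0, "twist": 0}, {"x": 0, "y": 0, "z": 0, "twist": 0}]}}

```text
time: 5.5
tcp_pos: [0.6386, -0.0794, 0.1121]
tool_rot: [[-0.23, -0.973, -0.001], [-0.973, 0.23, 0.0], [-0.0, 0.001, -1.0]]
ft_force: [0.3, 1.2, -0.9]
gripper_width: 0.0223
grasp_force: 39.6
```

Run:
```python
from h import *
c,W=cap('scene'); o=telemetry.get_obs(); p=np.array([*o['tcp_pos'],1]); q=c['camera_from_world']@p
f=200/np.tan(np.radians(c['fovy'])/2); u=int(c['cx']+f*q[0]/-q[2]); v=int(c['cy']-f*q[1]/-q[2]); print(u,v,o['gripper_width'])
cv2.imwrite('pics/g1.png',cv2.resize(c['frame'][max(v-75,0):v+75,u-100:u+100],None,fx=4,fy=4,interpolation=cv2.INTER_CUBIC))
```

```text
259 169 0.021955552165978366
```

View pics/g1.png

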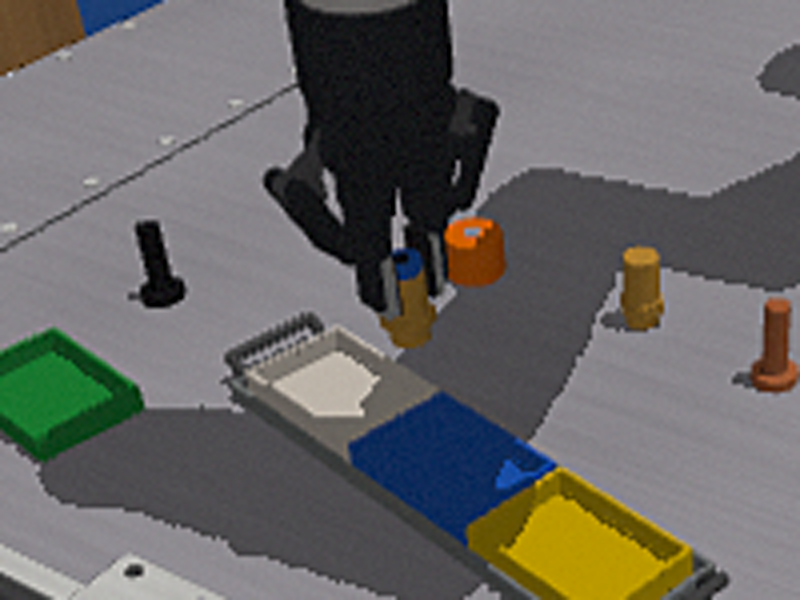

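The fitting hangs upright between the pads at (405,300) in the crop, its blue collar just above the pads. Now I lower it.

Call:
{"name": "jog_arm", "arguments": {"commands": [{"x": 0, "y": 0, "z": -0.02, "twist": 0}, {"x": 0, "y": 0, "z": -0.025, "twist": 0}, {"x": 0, "y": 0, "z": -0.02, "twist": 0}, {"x": 0, "y": 0, "z": -0.008, "twist": 0}, {"x": 0, "y": 0, "z": -0.006, "twist": 0}, {"x": 0, "y": 0, "z": -0.002, "twist": 0}, {"x": 0, "y": 0, "z": 0, "twist": 0}, {"x": 0, "y": 0, "z": 0, "twist": 0}]}}

```text
time: 6.35
tcp_pos: [0.6398, -0.0799, 0.0328]
tool_rot: [[-0.23, -0.973, 0.002], [-0.973, 0.23, -0.0], [-0.0, -0.002, -1.0]]
ft_force: [-0.2, 0.2, -0.6]
gripper_width: 0.0225
grasp_force: 39.6
```

Call:
{"name": "jog_arm", "arguments": {"commands": [{"x": 0, "y": 0, "z": -0.001, "twist": 0}, {"x": 0, "y": 0, "z": -0.001, "twist": 0}, {"x": 0, "y": 0, "z": -0.001, "twist": 0}, {"x": 0, "y": 0, "z": -0.0005, "twist": 0}, {"x": 0, "y": 0, "z": 0, "twist": 0}, {"x": 0, "y": 0, "z": 0, "twist": 0}]}}

```text
time: 6.95
tcp_pos: [0.6394, -0.08, 0.0294]
tool_rot: [[-0.23, -0.973, 0.001], [-0.973, 0.23, -0.0], [0.0, -0.001, -1.0]]
ft_force: [-1.7, 1.2, 5.0]
gripper_width: 0.0224
grasp_force: 40.3
```

Call:
{"name": "jog_arm", "arguments": {"commands": [{"x": 0, "y": 0, "z": 0, "twist": 0}, {"x": 0, "y": 0, "z": 0, "twist": 0}, {"x": 0, "y": 0, "z": 0, "twist": 0}, {"x": 0, "y": 0, "z": 0.01, "twist": 0}, {"x": 0, "y": 0, "z": 0.03, "twist": 0}, {"x": 0, "y": 0, "z": 0.04, "twist": 0}, {"x": 0, "y": 0, "z": 0, "twist": 0}], "fingers": 0.045}}

```text
time: 7.65
tcp_pos: [0.6431, -0.0805, 0.1158]
tool_rot: [[-0.229, -0.973, 0.012], [-0.973, 0.229, -0.001], [-0.001, -0.012, -1.0]]
ft_force: [0.3, -0.4, 0.6]
gripper_width: 0.045
grasp_force: 0.0
```

Call:
{"name": "jog_arm", "arguments": {"commands": [{"x": -0.0059, "y": 0.0372, "z": 0, "twist": 0}, {"x": -0.0059, "y": 0.0372, "z": 0, "twist": 0}, {"x": -0.0059, "y": 0.0372, "z": 0, "twist": 0}, {"x": -0.0059, "y": 0.0372, "z": 0, "twist": 0}, {"x": -0.0059, "y": 0.0372, "z": 0, "twist": 0}, {"x": -0.0059, "y": 0.0372, "z": 0, "twist": 0}, {"x": -0.0059, "y": 0.0372, "z": 0, "twist": 0}, {"x": -0.0059, "y": 0.0372, "z": 0, "twist": 0}, {"x": -0.0059, "y": 0.0372, "z": 0, "twist": 0}, {"x": -0.0059, "y": 0.0372, "z": 0, "twist": 0}, {"x": -0.0059, "y": 0.0372, "z": 0, "twist": 0}, {"x": 0, "y": 0, "z": 0, "twist": 0}, {"x": 0, "y": 0, "z": 0, "twist": 0}, {"x": 0, "y": 0, "z": 0, "twist": 0}], "fingers": 0.06}}

```text
time: 9.05
tcp_pos: [0.5746, 0.3286, 0.1086]
tool_rot: [[-0.231, -0.973, 0.0], [-0.973, 0.231, 0.0], [-0.0, -0.0, -1.0]]
ft_force: [-0.0, -0.6, -0.5]
gripper_width: 0.06
grasp_force: 0.0
```

Run:
```python
from h import *
c,W=cap('top')
m=(np.hypot(W[...,0]-.6396,W[...,1]+.0798)<.035)&(W[...,2]>.045); q=W[m]
print(len(q),((q.min(0)+q.max(0))/2).round(4),q[:,2].min(),np.median(q[:,2]),q[:,2].max(),np.ptp(q,axis=0))
```

```text
61 [ 0.6387 -0.0806  0.0535] 0.04566726799268506 0.0552317654308907 0.06138084803830157 [0.02193698 0.02170274 0.01571358]
```

The first fitting stands in the cup with its top at 55 mm (56 expected), at (0.639,-0.081). Next is fitting_a.

Call:
{"name": "jog_arm", "arguments": {"commands": [{"x": 0, "y": 0, "z": -0.02, "twist": 0}, {"x": 0, "y": 0, "z": -0.025, "twist": 0}, {"x": 0, "y": 0, "z": -0.02, "twist": 0}, {"x": 0, "y": 0, "z": -0.012, "twist": 0}, {"x": 0, "y": 0, "z": -0.0085, "twist": 0}, {"x": 0, "y": 0, "z": 0, "twist": 0}, {"x": 0, "y": 0, "z": 0, "twist": 0}]}}

```text
time: 9.8
tcp_pos: [0.5749, 0.3294, 0.0236]
tool_rot: [[-0.23, -0.973, 0.001], [-0.973, 0.23, 0.001], [-0.001, -0.001, -1.0]]
ft_force: [0.3, -0.8, 0.8]
gripper_width: 0.0599
grasp_force: 0.0
```

Call:
{"name": "jog_arm", "arguments": {"commands": [{"x": 0, "y": 0, "z": 0, "twist": 0}, {"x": 0, "y": 0, "z": 0, "twist": 0}, {"x": 0, "y": 0, "z": 0, "twist": 0}, {"x": 0, "y": 0, "z": 0, "twist": 0}, {"x": 0, "y": 0, "z": 0, "twist": 0}, {"x": 0, "y": 0, "z": 0, "twist": 0}, {"x": 0, "y": 0, "z": 0, "twist": 0}], "fingers": 0.01}}

```text
time: 10.5
tcp_pos: [0.5748, 0.3296, 0.0235]
tool_rot: [[-0.23, -0.973, 0.001], [-0.973, 0.23, 0.001], [-0.001, -0.001, -1.0]]
ft_force: [-2.5, 0.8, 5.7]
gripper_width: 0.0224
grasp_force: 39.3
```

Call:
{"name": "jog_arm", "arguments": {"commands": [{"x": 0, "y": 0, "z": 0.02, "twist": 0}, {"x": 0, "y": 0, "z": 0.037, "twist": 0}, {"x": 0, "y": 0, "z": 0.03, "twist": 0}, {"x": 0.0075, "y": -0.0367, "z": 0, "twist": 0}, {"x": 0.0075, "y": -0.0367, "z": 0, "twist": 0}, {"x": 0.0075, "y": -0.0367, "z": 0, "twist": 0}, {"x": 0.0075, "y": -0.0367, "z": 0, "twist": 0}, {"x": 0.0075, "y": -0.0367, "z": 0, "twist": 0}, {"x": 0.0075, "y": -0.0367, "z": 0, "twist": 0}, {"x": 0.0075, "y": -0.0367, "z": 0, "twist": 0}, {"x": 0.0075, "y": -0.0367, "z": 0, "twist": 0}, {"x": 0.0075, "y": -0.0367, "z": 0, "twist": 0}, {"x": 0.0075, "y": -0.0367, "z": 0, "twist": 0}, {"x": 0, "y": 0, "z": 0, "twist": 0}, {"x": 0, "y": 0, "z": 0, "twist": 0}, {"x": 0, "y": 0, "z": 0, "twist": 0}]}}

```text
time: 12.1
tcp_pos: [0.6489, -0.037, 0.1091]
tool_rot: [[-0.23, -0.973, -0.001], [-0.973, 0.23, 0.0], [-0.0, 0.001, -1.0]]
ft_force: [-0.0, 0.3, -1.3]
gripper_width: 0.0225
grasp_force: 39.5
```

Call:
{"name": "jog_arm", "arguments": {"commands": [{"x": 0, "y": 0, "z": -0.02, "twist": 0}, {"x": 0, "y": 0, "z": -0.025, "twist": 0}, {"x": 0, "y": 0, "z": -0.02, "twist": 0}, {"x": 0, "y": 0, "z": -0.008, "twist": 0}, {"x": 0, "y": 0, "z": -0.004, "twist": 0}, {"x": 0, "y": 0, "z": 0, "twist": 0}, {"x": 0, "y": 0, "z": 0, "twist": 0}, {"x": 0, "y": 0, "z": 0, "twist": 0}]}}

```text
time: 12.9
tcp_pos: [0.6501, -0.0376, 0.0338]
tool_rot: [[-0.23, -0.973, 0.002], [-0.973, 0.23, 0.0], [-0.001, -0.002, -1.0]]
ft_force: [-0.0, -0.4, -1.9]
gripper_width: 0.0227
grasp_force: 39.5
```

Call:
{"name": "jog_arm", "arguments": {"commands": [{"x": 0, "y": 0, "z": -0.0015, "twist": 0}, {"x": 0, "y": 0, "z": -0.001, "twist": 0}, {"x": 0, "y": 0, "z": -0.001, "twist": 0}, {"x": 0, "y": 0, "z": -0.0007, "twist": 0}, {"x": 0, "y": 0, "z": 0, "twist": 0}, {"x": 0, "y": 0, "z": 0, "twist": 0}]}}

```text
time: 13.5
tcp_pos: [0.6494, -0.0378, 0.0296]
tool_rot: [[-0.23, -0.973, 0.001], [-0.973, 0.23, -0.0], [0.0, -0.001, -1.0]]
ft_force: [-1.8, 1.3, 4.3]
gripper_width: 0.0223
grasp_force: 40.2
```

Call:
{"name": "jog_arm", "arguments": {"commands": [{"x": 0, "y": 0, "z": 0, "twist": 0}, {"x": 0, "y": 0, "z": 0, "twist": 0}, {"x": 0, "y": 0, "z": 0, "twist": 0}, {"x": 0, "y": 0, "z": 0.01, "twist": 0}, {"x": 0, "y": 0, "z": 0.03, "twist": 0}, {"x": 0, "y": 0, "z": 0.04, "twist": 0}, {"x": 0, "y": 0, "z": 0, "twist": 0}, {"x": 0, "y": 0, "z": 0, "twist": 0}], "fingers": 0.045}}

```text
time: 14.3
tcp_pos: [0.6502, -0.0376, 0.1105]
tool_rot: [[-0.23, -0.973, 0.004], [-0.973, 0.23, 0.001], [-0.001, -0.003, -1.0]]
ft_force: [-0.4, -0.5, -0.4]
gripper_width: 0.0449
grasp_force: 0.0
```

Call:
{"name": "jog_arm", "arguments": {"commands": [{"x": -0.0181, "y": -0.0129, "z": 0, "twist": 8.2}, {"x": -0.0181, "y": -0.0129, "z": 0, "twist": 8.2}, {"x": -0.0181, "y": -0.0129, "z": 0, "twist": 8.2}, {"x": -0.0181, "y": -0.0129, "z": 0, "twist": 8.2}, {"x": -0.0181, "y": -0.0129, "z": 0, "twist": 8.2}, {"x": -0.0181, "y": -0.0129, "z": 0, "twist": 8.2}, {"x": -0.0181, "y": -0.0129, "z": 0, "twist": 8.2}, {"x": -0.0181, "y": -0.0129, "z": 0, "twist": 8.2}, {"x": -0.0181, "y": -0.0129, "z": 0, "twist": 8.2}, {"x": -0.0181, "y": -0.0129, "z": 0, "twist": 8.2}, {"x": -0.0181, "y": -0.0129, "z": 0, "twist": 8.2}, {"x": 0, "y": 0, "z": 0, "twist": 0}, {"x": 0, "y": 0, "z": 0, "twist": 0}, {"x": 0, "y": 0, "z": 0, "twist": 0}], "fingers": 0.07}}

```text
time: 15.7
tcp_pos: [0.4505, -0.1794, 0.1082]
tool_rot: [[0.974, -0.228, -0.0], [-0.228, -0.974, 0.0], [-0.0, 0.0, -1.0]]
ft_force: [0.3, -0.1, 0.3]
gripper_width: 0.0701
grasp_force: 0.0
```

Run:
```python
from h import *
c,W=cap('top'); c2,W2=cap('scene')
for x,y in((.6396,-.0798),(.65,-.037)):
  for w in(W,W2):
    m=(np.hypot(w[...,0]-x,w[...,1]-y)<.021)&(w[...,2]>.047)&(w[...,2]<.065); q=w[m]
    print(len(q),((q.min(0)+q.max(0))/2).round(4),np.median(q[:,2]),np.ptp(q,axis=0))
```

```text
58 [ 0.6387 -0.0804  0.0548] 0.05541165839633999 [0.02180217 0.02148777 0.01459475]
80 [ 0.6378 -0.0798  0.0539] 0.0562927784297374 [0.02384258 0.02262405 0.01327302]
57 [ 0.6486 -0.0382  0.0551] 0.0555267439935474 [0.02149919 0.0194648  0.01465513]
87 [ 0.6485 -0.0372  0.0531] 0.05611897436671859 [0.0219842  0.02308803 0.01199291]
```

Both fittings stand on the cup floor with tops at 55–56 mm. Now I descend on the orange bumper.

Call:
{"name": "jog_arm", "arguments": {"commands": [{"x": 0, "y": 0, "z": -0.025, "twist": 0}, {"x": 0, "y": 0, "z": -0.03, "twist": 0}, {"x": 0, "y": 0, "z": -0.025, "twist": 0}, {"x": 0, "y": 0, "z": -0.013, "twist": 0}, {"x": 0, "y": 0, "z": -0.007, "twist": 0}, {"x": 0, "y": 0, "z": 0, "twist": 0}, {"x": 0, "y": 0, "z": 0, "twist": 0}]}}

```text
time: 16.5
tcp_pos: [0.451, -0.1796, 0.0091]
tool_rot: [[0.974, -0.226, 0.001], [-0.226, -0.974, -0.0], [0.001, 0.0, -1.0]]
ft_force: [0.4, 0.6, -1.0]
gripper_width: 0.0701
grasp_force: 0.0
```

Call:
{"name": "jog_arm", "arguments": {"commands": [{"x": 0, "y": 0, "z": 0, "twist": 0}, {"x": 0, "y": 0, "z": 0, "twist": 0}, {"x": 0, "y": 0, "z": 0, "twist": 0}, {"x": 0, "y": 0, "z": 0, "twist": 0}, {"x": 0, "y": 0, "z": 0, "twist": 0}, {"x": 0, "y": 0, "z": 0, "twist": 0}, {"x": 0, "y": 0, "z": 0, "twist": 0}], "fingers": 0.03}}

```text
time: 17.2
tcp_pos: [0.451, -0.1798, 0.0095]
tool_rot: [[0.974, -0.227, 0.002], [-0.227, -0.974, -0.0], [0.002, -0.0, -1.0]]
ft_force: [-1.8, 0.7, 6.1]
gripper_width: 0.0408
grasp_force: 40.3
```

Call:
{"name": "jog_arm", "arguments": {"commands": [{"x": 0, "y": 0, "z": 0.02, "twist": 0}, {"x": 0, "y": 0, "z": 0.03, "twist": 0}, {"x": 0, "y": 0, "z": 0.02, "twist": 0}, {"x": 0.0338, "y": 0.0041, "z": 0, "twist": 0}, {"x": 0.0338, "y": 0.0041, "z": 0, "twist": 0}, {"x": 0.0338, "y": 0.0041, "z": 0, "twist": 0}, {"x": 0.0338, "y": 0.0041, "z": 0, "twist": 0}, {"x": 0.0338, "y": 0.0041, "z": 0, "twist": 0}, {"x": 0, "y": 0, "z": 0, "twist": 0}, {"x": 0, "y": 0, "z": 0, "twist": 0}, {"x": 0, "y": 0, "z": -0.02, "twist": 0}, {"x": 0, "y": 0, "z": -0.02, "twist": 0}, {"x": 0, "y": 0, "z": -0.015, "twist": 0}, {"x": 0, "y": 0, "z": -0.005, "twist": 0}, {"x": 0, "y": 0, "z": 0, "twist": 0}, {"x": 0, "y": 0, "z": 0, "twist": 0}]}}

```text
time: 18.8
tcp_pos: [0.6195, -0.1594, 0.0196]
tool_rot: [[0.974, -0.227, 0.001], [-0.227, -0.974, -0.0], [0.001, 0.0, -1.0]]
ft_force: [-0.2, -0.1, 0.4]
gripper_width: 0.0409
grasp_force: 40.5
```

Call:
{"name": "jog_arm", "arguments": {"commands": [{"x": 0, "y": 0, "z": -0.0015, "twist": 0}, {"x": 0, "y": 0, "z": -0.001, "twist": 0}, {"x": 0, "y": 0, "z": -0.001, "twist": 0}, {"x": 0, "y": 0, "z": -0.0005, "twist": 0}, {"x": 0, "y": 0, "z": 0, "twist": 0}, {"x": 0, "y": 0, "z": 0, "twist": 0}]}}

```text
time: 19.4
tcp_pos: [0.6194, -0.1592, 0.0155]
tool_rot: [[0.974, -0.226, 0.001], [-0.226, -0.974, -0.0], [0.001, 0.0, -1.0]]
ft_force: [-1.3, 0.7, 5.6]
gripper_width: 0.0405
grasp_force: 41.0
```

Call:
{"name": "jog_arm", "arguments": {"commands": [{"x": 0, "y": 0, "z": 0, "twist": 0}, {"x": 0, "y": 0, "z": 0, "twist": 0}, {"x": 0, "y": 0, "z": 0, "twist": 0}, {"x": 0, "y": 0, "z": 0.01, "twist": 0}, {"x": 0, "y": 0, "z": 0.03, "twist": 0}, {"x": 0, "y": 0, "z": 0.05, "twist": 0}, {"x": 0, "y": 0, "z": 0, "twist": 0}, {"x": 0, "y": 0, "z": 0, "twist": 0}], "fingers": 0.052}}

```text
time: 20.2
tcp_pos: [0.6204, -0.1592, 0.107]
tool_rot: [[0.974, -0.227, 0.005], [-0.227, -0.974, -0.0], [0.004, -0.001, -1.0]]
ft_force: [0.2, -0.1, -0.8]
gripper_width: 0.0522
grasp_force: 0.0
```

Call:
{"name": "jog_arm", "arguments": {"commands": [{"x": -0.0079, "y": -0.0379, "z": 0, "twist": 0}, {"x": -0.0079, "y": -0.0379, "z": 0, "twist": 0}, {"x": -0.0079, "y": -0.0379, "z": 0, "twist": 0}, {"x": -0.0079, "y": -0.0379, "z": 0, "twist": 0}, {"x": -0.0079, "y": -0.0379, "z": 0, "twist": 0}, {"x": 0, "y": 0, "z": 0, "twist": 0}, {"x": 0, "y": 0, "z": 0, "twist": 0}, {"x": 0, "y": 0, "z": 0, "twist": 0}]}}

```text
time: 21.0
tcp_pos: [0.5796, -0.3479, 0.1037]
tool_rot: [[0.974, -0.226, -0.001], [-0.226, -0.974, 0.001], [-0.001, -0.0, -1.0]]
ft_force: [-1.1, -0.1, -0.1]
gripper_width: 0.0523
grasp_force: 0.0
```

Run:
```python
from h import *
c,W=cap('top'); c2,W2=cap('scene')
x,y=.62,-.1592
for w in(W,W2):
    m=(np.hypot(w[...,0]-x,w[...,1]-y)<.03)&(w[...,2]>.032)&(w[...,2]<.05); q=w[m]
    print(len(q),((q.min(0)+q.max(0))/2).round(4),np.median(q[:,2]),np.ptp(q,axis=0))
```

```text
180 [ 0.6193 -0.1583  0.0394] 0.03835815629535366 [0.04141845 0.03871523 0.01471703]
170 [ 0.6185 -0.1583  0.0366] 0.0387312632812479 [0.04103528 0.04050958 0.00916199]
```

The orange bumper sits in the white cup with its top at 38 mm. Next is the pin.

Call:
{"name": "jog_arm", "arguments": {"commands": [{"x": 0.001, "y": -0.001, "z": -0.02, "twist": 0}, {"x": 0, "y": 0, "z": -0.025, "twist": 0}, {"x": 0, "y": 0, "z": -0.02, "twist": 0}, {"x": 0, "y": 0, "z": -0.01, "twist": 0}, {"x": 0, "y": 0, "z": -0.006, "twist": 0}, {"x": 0, "y": 0, "z": 0, "twist": 0}, {"x": 0, "y": 0, "z": 0, "twist": 0}]}}

```text
time: 21.8
tcp_pos: [0.5814, -0.3498, 0.0246]
tool_rot: [[0.974, -0.226, 0.001], [-0.226, -0.974, -0.001], [0.002, 0.001, -1.0]]
ft_force: [-0.6, 0.3, -0.4]
gripper_width: 0.052
grasp_force: 0.0
```

Call:
{"name": "jog_arm", "arguments": {"commands": [{"x": 0, "y": 0, "z": 0, "twist": 0}, {"x": 0, "y": 0, "z": 0, "twist": 0}, {"x": 0, "y": 0, "z": 0, "twist": 0}, {"x": 0, "y": 0, "z": 0, "twist": 0}, {"x": 0, "y": 0, "z": 0, "twist": 0}, {"x": 0, "y": 0, "z": 0, "twist": 0}, {"x": 0, "y": 0, "z": 0, "twist": 0}, {"x": 0, "y": 0, "z": 0, "twist": 0}], "fingers": 0.005}}

```text
time: 22.6
tcp_pos: [0.5811, -0.35, 0.0243]
tool_rot: [[0.974, -0.227, 0.001], [-0.227, -0.974, -0.001], [0.001, 0.001, -1.0]]
ft_force: [-0.2, 0.9, 5.4]
gripper_width: 0.0144
grasp_force: 39.2
```

Call:
{"name": "jog_arm", "arguments": {"commands": [{"x": 0, "y": 0, "z": 0.02, "twist": 0}, {"x": 0, "y": 0, "z": 0.04, "twist": 0}, {"x": 0, "y": 0, "z": 0.04, "twist": 0}, {"x": 0.008, "y": 0.0357, "z": 0, "twist": 0}, {"x": 0.008, "y": 0.0357, "z": 0, "twist": 0}, {"x": 0.008, "y": 0.0357, "z": 0, "twist": 0}, {"x": 0.008, "y": 0.0357, "z": 0, "twist": 0}, {"x": 0.008, "y": 0.0357, "z": 0, "twist": 0}, {"x": 0.008, "y": 0.0357, "z": 0, "twist": 0}, {"x": 0.008, "y": 0.0357, "z": 0, "twist": 0}, {"x": 0.008, "y": 0.0357, "z": 0, "twist": 0}, {"x": 0.008, "y": 0.0357, "z": 0, "twist": 0}, {"x": 0.008, "y": 0.0357, "z": 0, "twist": 0}, {"x": 0.008, "y": 0.0357, "z": 0, "twist": 0}, {"x": 0, "y": 0, "z": 0, "twist": 0}, {"x": 0, "y": 0, "z": 0, "twist": 0}, {"x": 0, "y": 0, "z": 0, "twist": 0}]}}

```text
time: 24.3
tcp_pos: [0.6682, 0.0424, 0.1228]
tool_rot: [[0.974, -0.227, -0.001], [-0.227, -0.974, -0.0], [-0.001, 0.001, -1.0]]
ft_force: [0.2, -0.1, -0.7]
gripper_width: 0.015
grasp_force: 39.3
```

Call:
{"name": "jog_arm", "arguments": {"commands": [{"x": 0, "y": 0, "z": -0.025, "twist": 0}, {"x": 0, "y": 0, "z": -0.03, "twist": 0}, {"x": 0, "y": 0, "z": -0.02, "twist": 0}, {"x": 0, "y": 0, "z": -0.01, "twist": 0}, {"x": 0, "y": 0, "z": -0.005, "twist": 0}, {"x": 0, "y": 0, "z": 0, "twist": 0}, {"x": 0, "y": 0, "z": 0, "twist": 0}, {"x": 0, "y": 0, "z": 0, "twist": 0}]}}

```text
time: 25.1
tcp_pos: [0.6695, 0.0431, 0.0348]
tool_rot: [[0.974, -0.227, 0.002], [-0.227, -0.974, 0.0], [0.002, -0.001, -1.0]]
ft_force: [0.2, 0.1, -0.4]
gripper_width: 0.0148
grasp_force: 39.3
```

Call:
{"name": "jog_arm", "arguments": {"commands": [{"x": 0, "y": 0, "z": -0.0015, "twist": 0}, {"x": 0, "y": 0, "z": -0.001, "twist": 0}, {"x": 0, "y": 0, "z": -0.001, "twist": 0}, {"x": 0, "y": 0, "z": -0.0008, "twist": 0}, {"x": 0, "y": 0, "z": 0, "twist": 0}, {"x": 0, "y": 0, "z": 0, "twist": 0}]}}

```text
time: 25.7
tcp_pos: [0.6689, 0.0431, 0.0303]
tool_rot: [[0.974, -0.226, 0.001], [-0.226, -0.974, -0.0], [0.001, -0.0, -1.0]]
ft_force: [-3.0, 0.6, 5.7]
gripper_width: 0.0145
grasp_force: 40.1
```

Call:
{"name": "jog_arm", "arguments": {"commands": [{"x": 0, "y": 0, "z": 0, "twist": 0}, {"x": 0, "y": 0, "z": 0, "twist": 0}, {"x": 0, "y": 0, "z": 0, "twist": 0}, {"x": 0, "y": 0, "z": 0.01, "twist": 0}, {"x": 0, "y": 0, "z": 0.03, "twist": 0}, {"x": 0, "y": 0, "z": 0.05, "twist": 0}, {"x": -0.03, "y": 0.03, "z": 0.02, "twist": 0}, {"x": -0.03, "y": 0.03, "z": 0.02, "twist": 0}, {"x": -0.03, "y": 0.03, "z": 0, "twist": 0}, {"x": -0.03, "y": 0.03, "z": 0, "twist": 0}, {"x": -0.03, "y": 0.03, "z": 0, "twist": 0}, {"x": 0, "y": 0, "z": 0, "twist": 0}, {"x": 0, "y": 0, "z": 0, "twist": 0}, {"x": 0, "y": 0, "z": 0, "twist": 0}], "fingers": 0.035}}

```text
time: 27.1
tcp_pos: [0.5192, 0.1928, 0.1597]
tool_rot: [[0.974, -0.227, 0.001], [-0.227, -0.974, 0.0], [0.001, -0.0, -1.0]]
ft_force: [-0.5, -0.2, 0.3]
gripper_width: 0.0351
grasp_force: 0.0
```

Run:
```python
from h import *
c,W=cap('top'); c2,W2=cap('scene')
for n,x,y,h in(('pin',.6692,.0429,.062),('a',.65,-.037,.056),('b',.6396,-.0798,.056),('o',.62,-.1592,.038),('bronze',.465,.058,.056),('plug',.448,-.047,.05),('blackb',.447,.336,.032)):
  for w in(W,W2):
    m=(np.hypot(w[...,0]-x,w[...,1]-y)<(.021 if h==.056 else .03))&(w[...,2]>h-.007)&(w[...,2]<h+.012); q=w[m]
    if len(q): print(n,len(q),((q.min(0)+q.max(0))/2).round(4),np.median(q[:,2]).round(4))
    else: print(n,'none seen')
cv2.imwrite('pics/end.png',cv2.resize(c2['frame'][130:290,100:380],None,fx=2.8,fy=2.8,interpolation=cv2.INTER_CUBIC))
```

```text
pin 28 [0.6687 0.0437 0.0632] 0.0609
pin 51 [0.6674 0.0443 0.0604] 0.0617
a 55 [ 0.6484 -0.0381  0.0559] 0.0554
a 79 [ 0.6488 -0.0373  0.054 ] 0.0562
b 53 [ 0.6386 -0.0815  0.0557] 0.056
b 76 [ 0.6377 -0.0797  0.0539] 0.0564
o 181 [ 0.62   -0.1585  0.0385] 0.0382
o 174 [ 0.6181 -0.1583  0.0363] 0.0389
bronze 26 [0.4658 0.0576 0.0557] 0.0562
bronze 36 [0.4637 0.0584 0.0535] 0.0557
plug 59 [ 0.4482 -0.0464  0.0506] 0.05
plug 56 [ 0.4462 -0.047   0.048 ] 0.0505
blackb 27 [0.4364 0.3278 0.0317] 0.0313
blackb 234 [0.4463 0.337  0.0299] 0.0321
```

View pics/end.png

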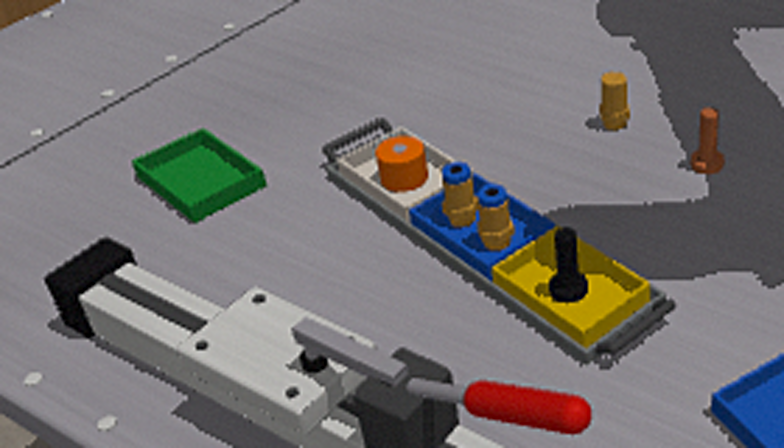

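All four parts stand upright in their cups: bumper (402,160), fittings (458,190) and (494,215), pin (568,265). The look-alikes have not moved and the arm is clear.

```bash
python3 -c "
from workcell import arm
print(arm.close_job())"
```

```text
the job is handed in; nothing more can be done
None
```

The job is handed in at about 27 s of the 104 s allowed: both fittings are in the blue cup, the orange bumper in the white and the black pin in the yellow, all upright, with the three look-alikes where they started; no verdict was returned.

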